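# Pack the blood-grouping caddy

### The arm

A 7-joint arm with a two-finger parallel gripper is mounted at the origin on a cart in front of the work surface, level with it; the furniture and walls round the work are solid. World frame = base frame: x ahead of the robot, y to its left, z up, the work surface at z = 0. Lengths are in m, angles in rad, forces in N, time in s.
With the tool pointing down it reaches from about 0.35 to 0.9 m from the base axis. Payload 8.1 kg.
Tool frame: the origin (TCP) lies between the finger pads; the fingertips stand 11 mm ahead of it and the grasp point (between the pads) lies 8 mm behind it; z points along the fingers, y is the line along which they close (so a half turn about z gives the same grasp; the last joint's range is limited). The gripper opens to 92 mm and grips with 3 to 60 N. Pads are 19 mm wide; open, the fingers measure 130 mm over their backs; the gripper's body (75 mm by 190 mm) begins 47 mm behind the grasp point.
Start: joints at [-1.314, 0.434, 0.025, 1.573, -0.012, 1.134, -0.075], TCP at [0.22, 0.585, 0.218] pointing down, gripper open.
Joint ranges: [-2.62, 2.62], [-0.44, 2.09], [-1.27, 1.32], [0.08, 2.57], [-1.32, 4.46], [0.12, 2], [-2.74, 2.74]. Speed limits (rad/s): [2.22, 2.22, 3.01, 3.01, 3.14, 3.14, 3.14].

### API

Orientations are given as a rotation vector (axis times angle).
In Python, from cell import observe, get_image, camera_params, sign_off gives the robot as it stands.
- The arm moves only by the shell command python3 -m pendant 'ROWS' [FORCE]. ROWS is JSON, one flat list of numbers, 7 for each row, row after row: the shift along the tool's x, y, z in m, then the turn, a rotation vector about the tool's x, y, z in rad, then the finger opening in m, from 0 to 0.0918. In form: [dx, dy, dz, rx, ry, rz, jaw, dx, dy, dz, rx, ry, rz, jaw, ...]. A call has 1 to 10 rows; each row shifts and turns the commanded pose from where the row before left it, along the tool's axes as they then stand; what a row does not reach is not made up. A row lasts 1/8 s, in which the tool goes at most 62.5 mm and 10.7 degrees, less where a joint would pass 70% of its speed; a pose out of reach is approached as far as the arm can. A call is refused whole if a number of a shift passes 0.0625 or a number of a turn 0.188, either way. A call with a gripper value outside its range is refused whole. The fingers move at their own pace and stop on an object; FORCE is the grip in N (left out, the last holds). Time passes only in rows, so rows that do not move let the fingers close. It gives the time, the measured TCP pose, the force, the opening and the grip force at its end, in the units of the state.
- observe(): the state, without advancing time (a new reading comes with each control period).
- get_image(name): name is "side" or "top" or "wrist"; returns the picture (400x640x3 uint8, red, green, blue); there is no depth.
- camera_params(name): a dict with "intrinsics" (3x3 intrinsics, pixels), "eye" and "rotation" of the camera in the world; the wrist camera has in their place "T_tool_cam" (4x4, takes a point from camera to tool coordinates, whose origin is the TCP and whose axes are the flange's). Camera axes: x right, y down, z forward; pixel columns grow to the right and rows downward; lengths in m; the calibration is good to about 2 mm. A picture is of the moment at which its call begins: read the wrist's pose just before it. camera_params takes no time and is no camera call.
- sign_off(): hands the job in; it is judged then, once.
The state is a dict: "clock": time; "joints": joint angles; "dq": joint speeds; "joint_efforts": joint torques, N m; "position": TCP position; "ee_rot": TCP orientation; "force": force on the tool from outside, world axes, zero at the start; "ft_torque": the same for the moment, N m; "width": opening from 0.0 (shut) to 1.0 (fully open); "gripper_force": force on a finger pad.
Only numpy, scipy, OpenCV 4.12 (cv2) and the standard library are available. Lean on these libraries where they do the work, as an engineer would, in place of code of your own. Each camera call takes 0.05 s, during which the arm holds its last target. There are 200 camera calls.

### The job

Pack the white caddy for a blood-grouping round from the things scattered on the open table in front of the centrifuge: stand each of the three dropper bottles there upright in the well of its own colour (blue, yellow, white) and lay the purple-capped tube in the purple cradle. Leave the red-capped tube and the red-capped vial where they are (the bottles and tubes by the rack behind the centrifuge are no part of this); never tip a bottle over, and let go of everything at the end.

Things in the scene. Friction and masses are not known exactly. Their poses are not given: they have to be found in the camera images.
- blue_bottle: Small standing dropper bottle, dark blue cap, teat and label on brown glass: round body 29 mm across up to 60 mm high, neck ring 21 mm across from 60 to 74 mm, 14 mm rubber teat up to 101 mm; about 40 g. Origin at the centre of its underside, z up. Grip it round the body from above.
- yellow_bottle: Small standing dropper bottle, yellow cap, teat and label on brown glass: round body 29 mm across up to 60 mm high, neck ring 21 mm across from 60 to 74 mm, 14 mm rubber teat up to 101 mm; about 40 g. Origin at the centre of its underside, z up. Grip it round the body from above.
- white_bottle: Small standing dropper bottle, all white, cap and teat included: round body 29 mm across up to 60 mm high, neck ring 21 mm across from 60 to 74 mm, 14 mm rubber teat up to 101 mm; about 40 g. Origin at the centre of its underside, z up. Grip it round the body from above.
- purple_tube: Sample tube lying down, purple cap, 78 mm long; barrel 12 mm wide and 14 mm high, cap 16 mm; flat-sided, does not roll; 11 g. Origin on its underside at mid length, z up; y is its length, cap at y = -39 to -19 mm, barrel from -18 to +39 mm. Grip it across the barrel at the origin.
- red_tube: Look-alike that does not belong: sample tube of the same size and frame, lying down, but with a red cap. Loose.
- red_vial: Look-alike that does not belong: slim standing clear vial with capillaries and a red cap, 21 mm across, 92 mm high. Loose. Origin at the centre of its underside.
- blue_well: Fixed caddy insert: grey 92 mm square plate, 6 mm thick, with a round blue collar (inside 56, outside 68 mm across, 10 mm high) and blue floor. Origin: centre of its underside, 5 mm above the table, z up; well floor at z = 6 mm, collar top at 16 mm. Four inserts in any order lie two by two, 94 mm apart, in the caddy, a fixed white tray 200 mm square with two lugs, 22 mm high.
- yellow_well: Fixed caddy insert: grey 92 mm square plate, 6 mm thick, with a round yellow collar (inside 56, outside 68 mm across, 10 mm high) and yellow floor. Origin: centre of its underside, 5 mm above the table, z up; well floor at z = 6 mm, collar top at 16 mm. Four inserts in any order lie two by two, 94 mm apart, in the caddy, a fixed white tray 200 mm square with two lugs, 22 mm high.
- white_well: Fixed caddy insert: grey 92 mm square plate, 6 mm thick, with a round white collar (inside 56, outside 68 mm across, 10 mm high) and white floor. Origin: centre of its underside, 5 mm above the table, z up; well floor at z = 6 mm, collar top at 16 mm. Four inserts in any order lie two by two, 94 mm apart, in the caddy, a fixed white tray 200 mm square with two lugs, 22 mm high.
- tube_cradle: Fixed caddy insert: grey 92 mm square plate with two purple ribs. Origin: centre of its underside, 5 mm above the table, z up. A tube lies along y over the origin, either way round, its underside at z = 20 mm. Ribs at y = +-27 mm, 10 mm thick, 44 mm free between them for the fingers; horns at the ribs' ends, 34 mm apart in x, rise 8 mm above the tube's rest.
Things that resemble listed ones, but are neither listed nor needed, are in the scene too. There is more than one size of the yellow_bottle; the job needs the smaller.

How it is judged:
At the end, for the whole second after the job is handed in: Each bottle upright (0.12 rad) on the floor of its own colour's well, within 15 mm of its centre; purple tube on both cradle ribs, along y within 0.2 rad, within 12 mm sideways and 15 mm lengthwise; red-capped tube and vial within 20 mm of their start; all at rest (horizontal distance between blue_bottle and blue_well below 0.015 m and z of blue_bottle in the frame of blue_well between 0.003 and 0.01 m and angle between each of blue_bottle, yellow_bottle, white_bottle's own z axis and vertical below 0.12 rad and horizontal distance between yellow_bottle and yellow_well below 0.015 m and z of yellow_bottle in the frame of yellow_well between 0.003 and 0.01 m and horizontal distance between white_bottle and white_well below 0.015 m and z of white_bottle in the frame of white_well between 0.003 and 0.01 m and x of purple_tube in the frame of tube_cradle between -0.012 and 0.012 m and y of purple_tube in the frame of tube_cradle between -0.015 and 0.015 m and z of purple_tube in the frame of tube_cradle between 0.016 and 0.025 m and angle between the y axis of purple_tube and the y axis of tube_cradle, either way round below 0.2 rad and linear speed of each of blue_bottle, yellow_bottle, white_bottle, purple_tube below 0.02 m/s and distance of each of red_tube, red_vial from where it was at the start of the episode below 0.02 m); the robot touches nothing.
It fails at once if the blue bottle is tipped over (angle between blue_bottle's own z axis and vertical above 0.7 rad).
It fails at once if the yellow bottle is tipped over (angle between yellow_bottle's own z axis and vertical above 0.7 rad).
It fails at once if the white bottle is tipped over (angle between white_bottle's own z axis and vertical above 0.7 rad).
It fails at once if the red-capped tube is moved from its place (distance of red_tube from where it was at the start of the episode above 0.02 m).
It fails at once if the red-capped vial is moved from its place (distance of red_vial from where it was at the start of the episode above 0.02 m).
It also fails if it takes over 93 s, if anything falls off the work surface, if the arm or the gripper's body presses on something with over 40 N, if the wrist force passes 120 N, or if a joint passes its speed limit or range.

## Working session

There is one attempt and no reset: what is moved stays moved. The work goes in short steps, Python scripts to look and compute and a shell command to move; the robot and the scene stay as the last step left them, time stands still between calls to the robot, and variables do not carry over. Pictures are saved under pics/ and viewed, at most 14 in all, crops included, and the job is handed in when it is done.

```bash
mkdir -p pics; python3 - <<'E'
from cell import *
import cv2
s=observe();print(s['clock'],s['position'],s['ee_rot'],s['width'])
for n in('top','side'):
    cv2.imwrite(f'pics/{n}0.png',get_image(n)[:,:,::-1])
    p=camera_params(n);print(n,p)
print(camera_params('wrist'))
E
```

```text
0.0 [0.21993187 0.58445486 0.21684721] [-5.62233934e-01 -3.09075054e+00  2.48794956e-03] 0.9982497209708744
top {'intrinsics': array([[437.02854453,   0.        , 317.11349052],
       [  0.        , 437.02854453, 206.85084757],
       [  0.        ,   0.        ,   1.        ]]), 'eye': array([ 0.26683542, -0.16471726,  1.55767855]), 'rotation': array([-2.15285375,  2.09750834, -0.19815852])}
side {'intrinsics': array([[497.22600533,   0.        , 313.86688167],
       [  0.        , 497.22600533, 198.50687718],
       [  0.        ,   0.        ,   1.        ]]), 'eye': array([0.20962734, 1.26967744, 0.80453994]), 'rotation': array([-0.25370926,  2.56414925, -1.55655746])}
{'intrinsics': array([[356.06177077,   0.        , 315.34972979],
       [  0.        , 356.06177077, 196.47804984],
       [  0.        ,   0.        ,   1.        ]]), 'T_tool_cam': array([[-1.97239909e-03, -9.57012082e-01, -2.90041351e-01,
         7.74557720e-02],
       [ 9.99998009e-01, -1.97557392e-03, -2.81846194e-04,
         6.59365673e-04],
       [-3.03267918e-04, -2.90041330e-01,  9.57014073e-01,
        -1.66428477e-01],
       [ 0.00000000e+00,  0.00000000e+00,  0.00000000e+00,
         1.00000000e+00]])}
```

View pics/top0.png

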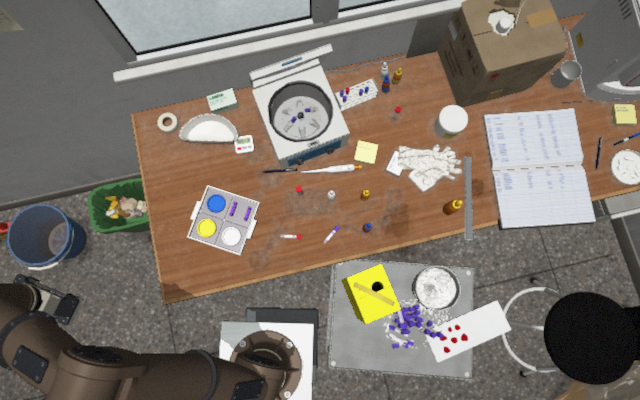

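View pics/side0.png

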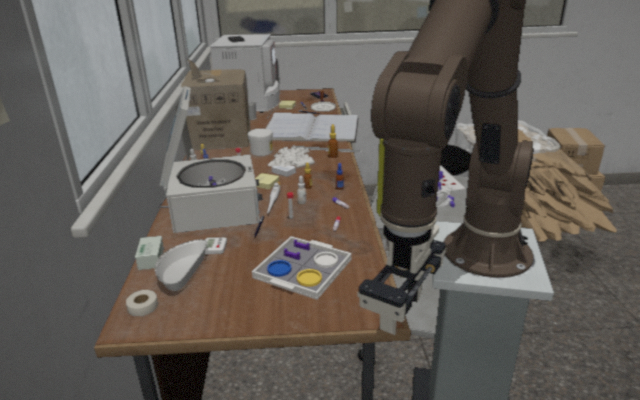

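The top view shows these positions:
- Blue bottle (367,227), small yellow (366,195), the larger yellow decoy (454,206) and white (332,195).
- Purple tube (331,234), red tube (291,237) and red vial (299,190).
- Caddy (223,220) with the blue well at upper left, cradle at upper right, yellow at lower left and white at lower right.

Next I'll enlarge this area.

```bash
python3 - <<'E'
import cv2
i=cv2.imread('pics/top0.png')
cv2.imwrite('pics/c1.png',cv2.resize(i[175:265,180:390],(0,0),fx=3.8,fy=3.8,interpolation=cv2.INTER_CUBIC))
E
```

```text
(no output)
```

View pics/c1.png

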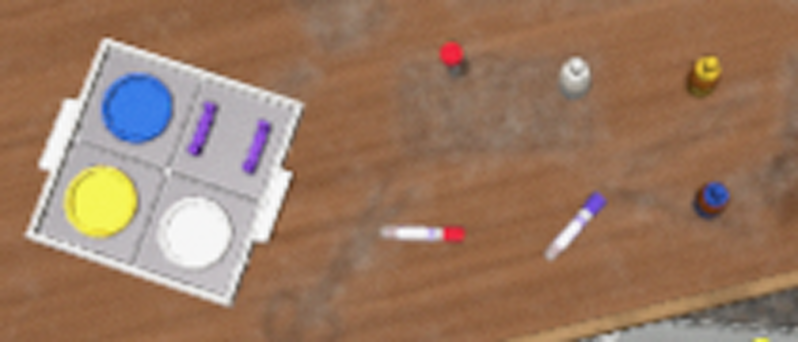

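```bash
cat > h.py <<'E'
import numpy as np, cv2
from scipy.spatial.transform import Rotation as R
from cell import *
def ray(n,uv,z,s=None):
    p=camera_params(n);K=p['intrinsics']
    d=np.linalg.solve(K,[uv[0],uv[1],1.])
    if n=='wrist':
        T=p['T_tool_cam'];Q=R.from_rotvec(s['ee_rot']).as_matrix()
        d=Q@T[:3,:3]@d;e=np.array(s['position'])+Q@T[:3,3]
    else:
        d=R.from_rotvec(p['rotation']).as_matrix()@d;e=p['eye']
    return (e+d*(z-e[2])/d[2])[:2]
E
python3 - <<'E'
from h import *
L=dict(white=(575,63,.1),whiteB=(574,88,0.0),yel=(710,64,.1),blue=(716,189,.1),vial=(451,53,.092),pcap=(600,197,.008),ptail=(549,256,.008),rcap=(466,235,.008),rtail=(382,232,.008),Wb=(138,108,.016),Wy=(101,201,.016),Ww=(195,231,.016),r1=(203,128,.029),r2=(257,147,.029))
W={k:ray('top',(v[0]/3.8+180-.4,v[1]/3.8+175-.4),v[2]) for k,v in L.items()}
for k,v in W.items():print(k,v.round(4))
c=(W['r1']+W['r2'])/2;print('cradle',c,W['Wb']+W['Ww']-W['Wy'])
d=W['r2']-W['r1'];print('cradle y ang',np.degrees(np.arctan2(d[1],d[0])))
d=W['ptail']-W['pcap'];print('ptube y ang',np.degrees(np.arctan2(d[1],d[0])),np.linalg.norm(d),(W['ptail']+W['pcap'])/2)
s=observe();print(R.from_rotvec(s['ee_rot']).as_matrix().round(3))
E
```

```text
white [ 0.5946 -0.209 ]
whiteB [ 0.5925 -0.2116]
yel [ 0.5969 -0.3304]
blue [ 0.4835 -0.3363]
vial [ 0.6027 -0.0969]
pcap [ 0.4867 -0.2379]
ptail [ 0.4298 -0.1912]
rcap [ 0.4475 -0.113 ]
rtail [ 0.4482 -0.0342]
Wb [0.5589 0.2004]
Wy [0.4695 0.229 ]
Ww [0.4437 0.1394]
r1 [0.5391 0.1354]
r2 [0.5224 0.0839]
cradle [0.53072543 0.10963813] [0.53308583 0.11088692]
cradle y ang -107.96141539594404
ptube y ang 140.60667717466205 0.07364573221385509 [ 0.45823634 -0.21456494]
[[-0.936  0.352 -0.   ]
 [ 0.352  0.936 -0.001]
 [-0.    -0.001 -1.   ]]
```

```bash
cat >> h.py <<'E'
def plan(x,y,z,yaw):
    s=observe();Q=R.from_rotvec(s['ee_rot']).as_matrix()
    d=Q.T@(np.array([x,y,z])-s['position'])
    cur=np.degrees(np.arctan2(Q[1,1],Q[0,1]))
    t=(yaw-cur+90)%180-90
    print('shift',d.round(4),'rz',round(-np.radians(t),3),'clk',s['clock'],'pos',np.round(s['position'],4),'tilt',Q[:2,2].round(3),'j',np.round(s['joints'],2),'w',round(s['width']*.0918,4),'F',np.round(s['force'],1))
E
python3 -m pendant '[-0.0315,-0.0415,0,0,0,0,0.09,-0.0315,-0.0415,0,0,0,0,0.09,-0.0315,-0.0415,0,0,0,0,0.09,-0.0315,-0.0415,0,0,0,0,0.09,-0.0315,-0.0415,0,0,0,0,0.09,-0.0315,-0.0415,0,0,0,0,0.09,-0.0315,-0.0415,0,0,0,0,0.09,-0.0315,-0.0415,0,0,0,0,0.09]'
python3 -m pendant '[-0.0315,-0.0415,0,0,0,0,0.09,-0.0315,-0.0415,0,0,0,0,0.09,-0.0315,-0.0415,0,0,0,0,0.09,-0.0315,-0.0415,0,0,0,0,0.09,-0.0315,-0.0415,0,0,0,0,0.09,-0.0315,-0.0415,0,0,0,0,0.09,-0.0315,-0.0415,0,0,0,0,0.09,0,0,0,0,0,0.164,0.09,0,0,0,0,0,0.164,0.09,0,0,0,0,0,0,0.09]'
python3 -c "
from h import *
plan(.458,-.2146,.1,50.6)
cv2.imwrite('pics/w1.png',get_image('wrist')[:,:,::-1])"
```

```text
clock: 1.1
position: [0.3391, 0.1837, 0.2176]
ee_rot: [-0.562, -3.091, -0.0]
force: [1.3, -0.4, 0.5]
width: 0.979
gripper_force: 0.0
clock: 2.35
position: [0.4428, -0.164, 0.2173]
ee_rot: [-1.058, -2.957, 0.0]
force: [-0.7, -0.6, -0.7]
width: 0.982
gripper_force: 0.0
shift [-0.0439 -0.0295  0.1173] rz 0.001 clk 2.35 pos [ 0.4428 -0.164   0.2173] tilt [-0.001 -0.   ] j [-0.34  0.2   0.7   1.97 -0.15  1.02  1.31] w 0.0901 F [-0.7 -0.6 -0.7]
```

View pics/w1.png

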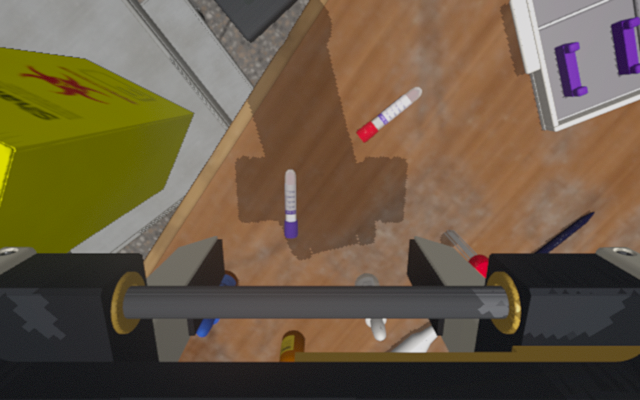

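Wrist view: the purple tube runs from its tail (290,170) to its cap end (292,238), in line with the tool. The red tube is at (390,115), well clear.

```bash
python3 -c "
from h import *
s=observe();a=ray('wrist',(290.5,170),.010,s);b=ray('wrist',(291.5,238),.012,s);d=a-b;m=(a+b)/2
y=np.degrees(np.arctan2(d[1],d[0]));print(a,b,m,np.linalg.norm(d),y)
plan(*m,.016,y-90)"
```

```text
[ 0.43102798 -0.18747548] [ 0.49129235 -0.23721767] [ 0.46116016 -0.21234658] 0.07814141001137007 140.4637420481393
shift [-0.0449 -0.026   0.2014] rz 0.006 clk 2.4 pos [ 0.4429 -0.1639  0.2174] tilt [-0.001  0.   ] j [-0.34  0.2   0.7   1.97 -0.15  1.02  1.31] w 0.09 F [ 0.6 -0.1 -0.4]
```

```bash
python3 -m pendant '[-0.0225,-0.013,0.04,0,0,0,0.06,-0.0225,-0.013,0.04,0,0,0,0.06,0,0,0.05,0,0,0,0.05,0,0,0.04,0,0,0,0.05,0,0,0.025,0,0,0,0.05,0,0,0.008,0,0,0,0.05,0,0,0,0,0,0,0.05]' 15
python3 -c "
from h import *
plan(.4612,-.2123,.014,50.5)"
python3 -m pendant '[0,0,0,0,0,0,0.0,0,0,0,0,0,0,0.0,0,0,0,0,0,0,0.0,0,0,0,0,0,0,0,0,0,0,0,0,0,0,0,0,0,0,0,0,0]' 15
```

```text
clock: 3.28
position: [0.4614, -0.2126, 0.0148]
ee_rot: [-1.057, -2.958, -0.0]
force: [0.4, -0.2, 0.8]
width: 0.541
gripper_force: 0.0
shift [0.0004 0.0001 0.0008] rz 0.003 clk 3.275 pos [ 0.4614 -0.2126  0.0148] tilt [-0.  0.] j [-0.05  0.57  0.52  2.09 -0.49  0.6   1.7 ] w 0.0497 F [ 0.4 -0.2  0.8]
clock: 4.03
position: [0.4613, -0.2127, 0.0146]
ee_rot: [-1.059, -2.958, -0.0]
force: [1.1, 1.1, -0.1]
width: 0.008
gripper_force: 0.0
```

```bash
python3 -m pendant '[0,0,-0.05,0,0,0,0.0,0,0,-0.05,0,0,0,0.0,0,0,0,0,0,0,0]'
python3 -c "
from h import *
plan(.4612,-.2123,.014,50.5)
cv2.imwrite('pics/w2.png',get_image('wrist')[:,:,::-1])"
```

```text
clock: 4.4
position: [0.4634, -0.2137, 0.1178]
ee_rot: [1.057, 2.952, 0.001]
force: [-0.5, 0.2, -0.6]
width: 0.005
gripper_force: 0.0
shift [ 0.0032 -0.0006  0.1037] rz 0.001 clk 4.4 pos [ 0.4634 -0.2137  0.1178] tilt [ 0.006 -0.001] j [-0.17  0.41  0.66  2.01 -0.34  0.82  1.57] w 0.0005 F [-0.5  0.2 -0.6]
```

View pics/w2.png

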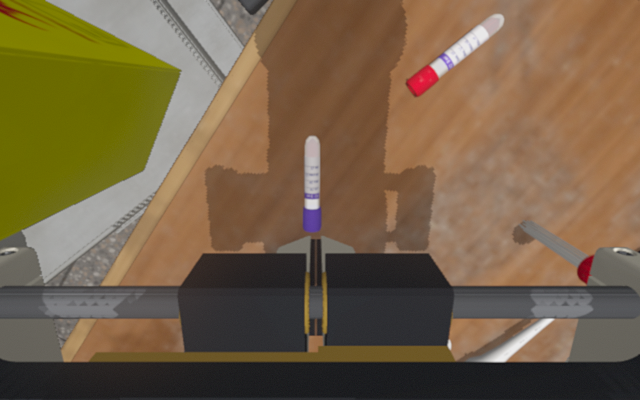

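```bash
python3 -c "
from h import *
s=observe()
print(R.from_rotvec(s['ee_rot']).as_matrix().round(3))
a=ray('wrist',(313,136),.010,s);b=ray('wrist',(313,230),.012,s);d=a-b;m=(a+b)/2
y=np.degrees(np.arctan2(d[1],d[0]));print(a,b,m,np.linalg.norm(d),y)
plan(*m,.014,y-90)
cv2.imwrite('pics/top1.png',get_image('top')[:,:,::-1])
i=cv2.imread('pics/top1.png');cv2.imwrite('pics/c2.png',cv2.resize(i[175:265,260:390],(0,0),fx=4,fy=4,interpolation=cv2.INTER_CUBIC))
# project tip of fingers into wrist
p=camera_params('wrist');T=np.linalg.inv(p['T_tool_cam'])
for z in(.0,.011,.016):
  c=p['intrinsics']@(T@[0,0,z,1])[:3];print(z,c[:2]/c[2])
"
```

```text
[[-0.773  0.635  0.003]
 [ 0.635  0.773 -0.   ]
 [-0.003  0.002 -1.   ]]
[ 0.42883966 -0.18614501] [ 0.48746988 -0.23465951] [ 0.45815477 -0.21040226] 0.07609967132196908 140.39340937359836
shift [ 0.0052 -0.0009  0.102 ] rz 0.004 clk 4.45 pos [ 0.4624 -0.2129  0.116 ] tilt [ 0.003 -0.   ] j [-0.17  0.41  0.66  2.02 -0.35  0.82  1.57] w 0.0005 F [-1.2  0.6 -0.1]
0.0 [313.65592852 247.6577063 ]
0.011 [313.74186713 238.95227544]
0.016 [313.77789574 235.30264046]
```

View pics/c2.png

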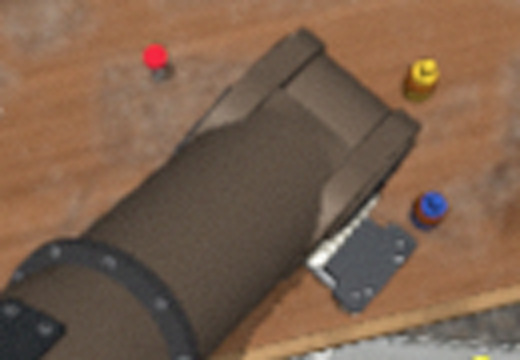

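Neither pose nor tube looks off: the fingertips project at (313,238) and the tube's cap end is at (313,230). I'll go back down 6 mm further along the tube and look before closing.

```bash
python3 -m pendant '[0.006,-0.001,0,0,0,0,0.05,0,0,0,0,0,0,0.05,0,0,0.045,0,0,0,0.05,0,0,0.04,0,0,0,0.05,0,0,0.018,0,0,0,0.05,0,0,0,0,0,0,0.03,0,0,0,0,0,0,0.03]' 10
python3 -c "
from h import *
plan(.4582,-.2104,.014,50.5)
a=get_image('wrist')[:,:,::-1];b=get_image('side')[:,:,::-1]
cv2.imwrite('pics/w3.png',a)
cv2.imwrite('pics/s3.png',cv2.resize(b[170:250,280:400],(0,0),fx=6,fy=6,interpolation=cv2.INTER_CUBIC))"
```

```text
clock: 5.38
position: [0.4562, -0.21, 0.012]
ee_rot: [1.06, 2.957, -0.0]
force: [0.0, -0.5, 0.3]
width: 0.373
gripper_force: 0.0
shift [-0.0018  0.0009 -0.002 ] rz 0.001 clk 5.375 pos [ 0.4562 -0.21    0.012 ] tilt [ 0. -0.] j [-0.06  0.57  0.52  2.11 -0.5   0.59  1.71] w 0.0343 F [ 0.  -0.5  0.3]
```

View pics/w3.png

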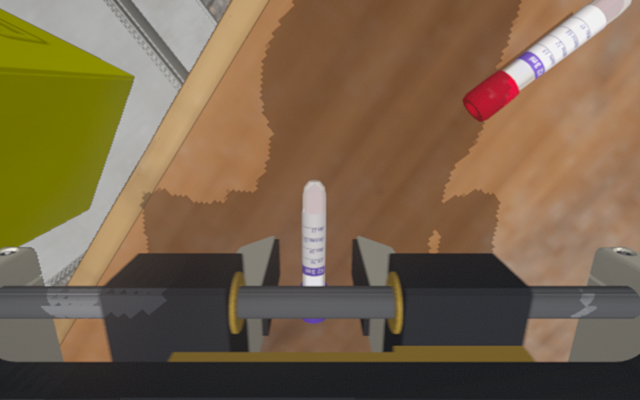

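View pics/s3.png

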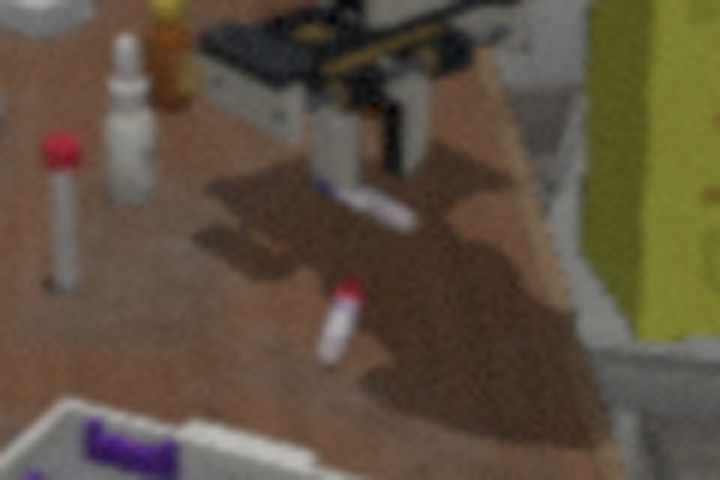

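The wrist picture shows the tube between the fingers at (313,250), with the jaws straddling the barrel. The side picture shows the fingertips down near the table.

```bash
python3 -m pendant '[0,0,0,0,0,0,0.018,0,0,0,0,0,0,0.015,0,0,0,0,0,0,0.012]' 10
python3 -m pendant '[0,0,0,0,0,0,0.008,0,0,0,0,0,0,0.006]' 10; python3 -m pendant '[0,0,0,0,0,0,0.004,0,0,0,0,0,0,0.004]' 10
```

```text
clock: 5.85
position: [0.4562, -0.2096, 0.0118]
ee_rot: [1.059, 2.957, 0.0]
force: [-0.3, 0.3, -0.6]
width: 0.138
gripper_force: 0.0
clock: 6.1
position: [0.4561, -0.2096, 0.0116]
ee_rot: [-1.059, -2.958, -0.0]
force: [0.1, -0.1, 0.6]
width: 0.069
gripper_force: 0.0
clock: 6.35
position: [0.4561, -0.2097, 0.0116]
ee_rot: [-1.059, -2.958, 0.0]
force: [-0.0, -0.9, -1.1]
width: 0.043
gripper_force: 0.0
```

```bash
python3 -c "
from h import *
a=get_image('wrist')[:,:,::-1];b=get_image('side')[:,:,::-1]
a=cv2.resize(a[160:340,220:400],(0,0),fx=2.6,fy=2.6)
b=cv2.resize(b[180:225,320:355],(0,0),fx=10.4,fy=10.4,interpolation=cv2.INTER_CUBIC)
cv2.imwrite('pics/m4.png',np.hstack([a,b[:468]]));print(a.shape,b.shape)"
```

```text
(468, 468, 3) (468, 364, 3)
```

View pics/m4.png

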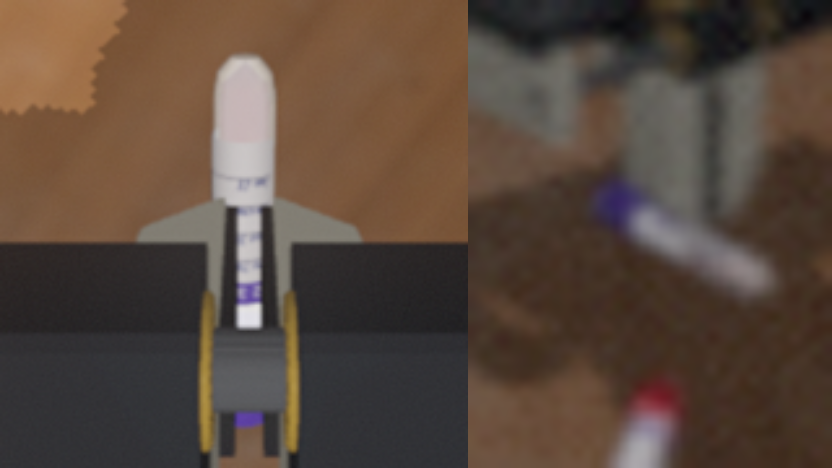

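The fingers cover the tube's sides, so they closed above it. The tips are higher than the reported z implies. I'll open and lower slowly, feeling for contact.

```bash
python3 -m pendant '[0,0,0,0,0,0,0.04,0,0,0,0,0,0,0.04,0,0,0,0,0,0,0.04,0,0,0.004,0,0,0,0.04,0,0,0,0,0,0,0.04]' 10
python3 -m pendant '[0,0,0.004,0,0,0,0.04,0,0,0,0,0,0,0.04]' ; python3 -m pendant '[0,0,0.002,0,0,0,0.04,0,0,0,0,0,0,0.04]'
```

```text
clock: 7.08
position: [0.4558, -0.2095, 0.0073]
ee_rot: [-1.059, -2.957, -0.0]
force: [-0.3, 0.2, -0.0]
width: 0.437
gripper_force: 0.0
clock: 7.32
position: [0.4559, -0.2095, 0.0033]
ee_rot: [-1.059, -2.957, -0.0]
force: [-0.6, 1.2, -0.5]
width: 0.431
gripper_force: 0.0
clock: 7.58
position: [0.456, -0.2096, 0.0015]
ee_rot: [-1.059, -2.957, -0.0]
force: [-0.1, 0.9, 0.2]
width: 0.433
gripper_force: 0.0
```

```bash
for i in 1; do python3 -m pendant '[0,0,0.002,0,0,0,0.04,0,0,0,0,0,0,0.04]'; done | grep -E 'pos|force:' ; python3 -m pendant '[0,0,0.002,0,0,0,0.04,0,0,0,0,0,0,0.04]' | grep -E 'pos|force:'; python3 -m pendant '[0,0,0,0,0,0,0.018,0,0,0,0,0,0,0.012,0,0,0,0,0,0,0.008,0,0,0,0,0,0,0.004,0,0,0,0,0,0,0.004]' 10
```

```text
position: [0.456, -0.2096, -0.0005]
force: [-0.4, 0.2, 0.5]
gripper_force: 0.0
position: [0.456, -0.2096, -0.0025]
force: [-0.4, 0.4, -0.2]
gripper_force: 0.0
clock: 8.7
position: [0.4561, -0.2096, -0.0024]
ee_rot: [-1.059, -2.958, -0.0]
force: [-0.3, 0.2, 0.9]
width: 0.131
gripper_force: 10.0
```

Gripped now at 12 mm and 10 N, so the reported z is more than 13 mm too low. I'll find the table by touch to get the offset, and that also deepens the grasp.

```bash
P="python3 -m pendant"; python3 -m pendant '[0,0,0,0,0,0,0.025,0,0,0,0,0,0,0.025,0,0,0.002,0,0,0,0.025,0,0,0,0,0,0,0.025]' | grep -E 'pos|force:'
python3 -m pendant '[0,0,0.002,0,0,0,0.025,0,0,0,0,0,0,0.025]' | grep -E 'pos|force:'
python3 -m pendant '[0,0,0.002,0,0,0,0.025,0,0,0,0,0,0,0.025]' | grep -E 'pos|force:'
```

```text
position: [0.456, -0.2096, -0.0046]
force: [-0.2, -0.4, 0.1]
gripper_force: 0.0
position: [0.456, -0.2096, -0.0066]
force: [-0.3, -0.4, 0.2]
gripper_force: 0.0
position: [0.456, -0.2096, -0.0085]
force: [0.7, 0.2, -0.2]
gripper_force: 0.0
```

```bash
python3 -m pendant '[0,0,0.0015,0,0,0,0.025,0,0,0,0,0,0,0.025]' | grep -E 'pos|force:'
```

```text
position: [0.4561, -0.2097, -0.0089]
force: [-4.4, 1.8, 19.1]
gripper_force: 10.0
```

```bash
python3 -m pendant '[0,0,0.0015,0,0,0,0.025,0,0,0,0,0,0,0.025]' | grep -E 'pos|force:'
```

```text
position: [0.4562, -0.2097, -0.0091]
force: [-10.1, 4.7, 44.6]
gripper_force: 22.4
```

Table contact is at a reported z of -0.009, so true TCP z is the reported value plus 0.020. I'll back off, shift 5 mm toward the cap, grip and lift.

```bash
sed -i "s/e=np.array(s\['position'\])/e=np.array(s['position'])+[0,0,.02]/; s/np.array(\[x,y,z\])-s/np.array([x,y,z-.02])-s/" h.py
python3 -m pendant '[0,0,-0.006,0,0,0,0.03,-0.005,0,0,0,0,0,0.025,0,0,0,0,0,0,0.02,0,0,0,0,0,0,0.012,0,0,0,0,0,0,0.006,0,0,0,0,0,0,0.006,0,0,0,0,0,0,0.006,0,0,0,0,0,0,0.006]' 20
python3 -c "
from h import *
s=observe()
for p,q,P,Q in(((290.5,170),(291.5,238),[.4429,-.1639,.2174],[-1.058,-2.957,0]),((313,136),(313,230),[.4634,-.2137,.1178],[1.057,2.952,.001])):
  s=dict(position=P,ee_rot=Q);a=ray('wrist',p,.012,s);b=ray('wrist',q,.012,s);print((a+b)/2,np.linalg.norm(a-b))
plan(.532,.110,.12,-18)"
```

```text
clock: 11.2
position: [0.4599, -0.2128, -0.0054]
ee_rot: [1.059, 2.958, 0.0]
force: [-0.5, -0.0, -0.3]
width: 0.129
gripper_force: 20.0
[ 0.46492337 -0.21744361] 0.08278983293191813
[ 0.46386058 -0.21505642] 0.08258163737370022
shift [ 0.1493  0.2952 -0.1054] rz 1.197 clk 11.2 pos [ 0.4599 -0.2128 -0.0054] tilt [0. 0.] j [-0.03  0.6   0.49  2.1  -0.53  0.56  1.73] w 0.0118 F [-0.5 -0.  -0.3]
```

```bash
sed -i "s/+\[0,0,.02\]//; s/z-.02/z/" h.py
python3 -m pendant '[0,0,-0.06,0,0,0,0.006,0,0,-0.06,0,0,0,0.006,0.025,0.05,0,0,0,0,0.006,0.025,0.05,0,0,0,0,0.006,0.025,0.05,0,0,0,0,0.006,0.025,0.05,0,0,0,0,0.006,0.025,0.05,0,0,0,0,0.006,0.024,0.045,0,0,0,0,0.006,0,0,0,0,0,0.15,0.006]'
python3 -m pendant '[0,0,0,0,0,0.15,0.006,0,0,0,0,0,0.15,0.006,0,0,0,0,0,0.15,0.006,0,0,0,0,0,0.15,0.006,0,0,0,0,0,0.15,0.006,0,0,0,0,0,0.15,0.006,0,0,0,0,0,0.147,0.006,0,0,0,0,0,0,0.006]'
python3 -c "
from h import *
plan(.532,.110,.04,-18)
cv2.imwrite('pics/w5.png',get_image('wrist')[:,:,::-1])"
```

```text
clock: 12.32
position: [0.5324, 0.1149, 0.1143]
ee_rot: [-1.271, -2.872, -0.002]
force: [0.3, -0.9, -0.5]
width: 0.126
gripper_force: 20.0
clock: 13.32
position: [0.5319, 0.1097, 0.1144]
ee_rot: [2.54, 1.848, -0.001]
force: [0.2, 0.7, -0.3]
width: 0.132
gripper_force: 20.0
shift [ 0.0003 -0.      0.0744] rz 0.001 clk 13.325 pos [0.5319 0.1097 0.1144] tilt [-0.    -0.001] j [-0.97  0.58  0.99  1.95 -0.6   0.94  0.  ] w 0.0121 F [ 0.2  0.7 -0.3]
```

View pics/w5.png

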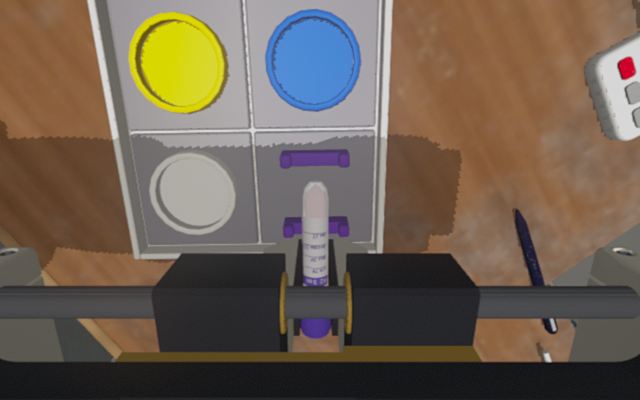

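Wrist view over the caddy shows:
- The tube in the fingers, running from (315,185) to (315,335).
- The ribs at (314,158) and (315,226).
- Well collar centres: blue (313,61), yellow (178,63), white (193,193).

```bash
python3 -c "
from h import *
for b in(0,.02):
  s=observe();s['position']=np.array(s['position'])+[0,0,b]
  g={k:ray('wrist',p,z,s) for k,p,z in(('r1',(314,158),.027),('r2',(315,226),.027),('B',(313,61),.02),('Y',(178,63),.02),('W',(193,193),.02))}
  for k,v in g.items():print(k,v.round(4))
  n=np.linalg.norm
  print('cradle',(g['r1']+g['r2'])/2,n(g['r1']-g['r2']),n(g['B']-g['Y']),n(g['Y']-g['W']),'4th',g['B']+g['W']-g['Y'],np.degrees(np.arctan2(*(g['r1']-g['r2'])[::-1])))
"
```

```text
r1 [0.5416 0.1395]
r2 [0.526  0.0892]
B [0.5613 0.2025]
Y [0.4726 0.2298]
W [0.4449 0.1409]
cradle [0.53380293 0.11433693] 0.0525880199984077 0.09281998558359288 0.09311716406567423 4th [0.53360163 0.11358976] 72.85113570379431
r1 [0.5403 0.1359]
r2 [0.5236 0.0817]
B [0.5616 0.2039]
Y [0.4661 0.2333]
W [0.4363 0.1376]
cradle [0.53195787 0.1087866 ] 0.05673075916767255 0.09993588812406502 0.10025584934094561 4th [0.53179065 0.10813107] 72.8511357037943
```

```bash
python3 -c "
from h import *
s=observe();s['position']=np.array(s['position'])+[0,0,.0035]
a=ray('wrist',(315,184),.125,s);b=ray('wrist',(315,337),.125,s);print(a,b,(a+b)/2,np.linalg.norm(a-b))
plan(.5329,.1118,.0205,-17.5)
"
```

```text
[0.54406968 0.14461234] [0.51818829 0.0646486 ] [0.53112899 0.10463047] 0.08404787839260144
shift [0.0023 0.0003 0.094 ] rz -0.005 clk 13.375 pos [0.532  0.1097 0.1145] tilt [-0. -0.] j [-0.97  0.58  0.99  1.95 -0.6   0.94  0.  ] w 0.0118 F [-0.  -0.2  0. ]
```

```bash
python3 -m pendant '[0.007,0,0.03,0,0,0,0.006,0,0,0.03,0,0,0,0.006,0,0,0.02,0,0,0,0.006,0,0,0.008,0,0,0,0.006,0,0,0,0,0,0,0.006]' | grep -E 'pos|force:'
python3 -m pendant '[0,0,0.003,0,0,0,0.006,0,0,0,0,0,0,0.006]' | grep -E 'pos|force:'
python3 -m pendant '[0,0,0.002,0,0,0,0.006,0,0,0,0,0,0,0.006]' | grep -E 'pos|force:'
```

```text
position: [0.5344, 0.1161, 0.0267]
force: [-0.2, 0.3, -0.3]
gripper_force: 20.0
position: [0.5346, 0.1165, 0.0241]
force: [-0.7, -0.6, -0.2]
gripper_force: 20.0
position: [0.5343, 0.1165, 0.0216]
force: [0.0, -0.5, -0.5]
gripper_force: 20.0
```

```bash
python3 -m pendant '[0,0,0.0015,0,0,0,0.006,0,0,0,0,0,0,0.006,0,0,0,0,0,0,0.02,0,0,0,0,0,0,0.03,0,0,0,0,0,0,0.03,0,0,0,0,0,0,0.03]' | grep -E 'pos|force:|wid'
python3 -m pendant '[0,0,-0.03,0,0,0,0.03,0,0,-0.06,0,0,0,0.04,0,0,-0.055,0,0,0,0.06,0,0,0,0,0,0,0.06]' | grep -E 'pos|force:|wid'
python3 -c "
from h import *
plan(.595,-.2095,.165,-19)
cv2.imwrite('pics/w6.png',get_image('wrist')[:,:,::-1])"
```

```text
position: [0.5343, 0.1164, 0.0202]
force: [-0.4, 0.2, 0.7]
width: 0.328
gripper_force: 0.0
position: [0.5367, 0.1163, 0.1689]
force: [-0.2, 1.2, -0.9]
width: 0.6
gripper_force: 0.0
shift [-0.2918  0.1561  0.0035] rz 0.017 clk 15.75 pos [0.5367 0.1163 0.1689] tilt [0.006 0.002] j [-1.03  0.52  1.06  1.88 -0.53  1.04 -0.07] w 0.055 F [-0.2  1.2 -0.9]
```

View pics/w6.png

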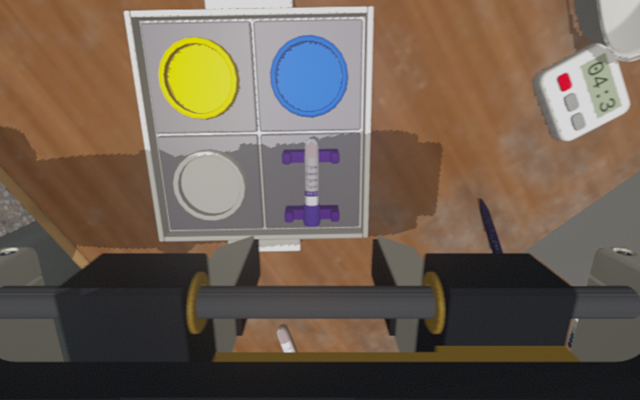

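The tube lies on both ribs, at (312,181) against a cradle centre of about (312,185), and is centred between the horns. Next is the white bottle, keeping this yaw throughout.

```bash
python3 -m pendant '[-0.0487,0.026,0,0,0,0,0.085,-0.0487,0.026,0,0,0,0,0.085,-0.0487,0.026,0,0,0,0,0.085,-0.0487,0.026,0,0,0,0,0.085,-0.0487,0.026,0,0,0,0,0.085,-0.0487,0.026,0,0,0,0,0.085,0,0,0,0,0,0,0.085,0,0,0,0,0,0,0.085]' | grep -E 'pos|force:|wid'
python3 -c "
from h import *
plan(.594,-.2095,.065,-18)
cv2.imwrite('pics/w7.png',get_image('wrist')[:,:,::-1])"
```

```text
position: [0.5917, -0.2091, 0.1636]
force: [-0.3, 1.2, -0.1]
width: 0.928
gripper_force: 0.0
shift [0.0003 0.0026 0.0986] rz -0.001 clk 16.8 pos [ 0.5917 -0.2091  0.1636] tilt [-0.002  0.001] j [-0.33  0.63  0.94  1.68 -0.56  1.12  0.46] w 0.0852 F [-0.3  1.2 -0.1]
```

View pics/w7.png

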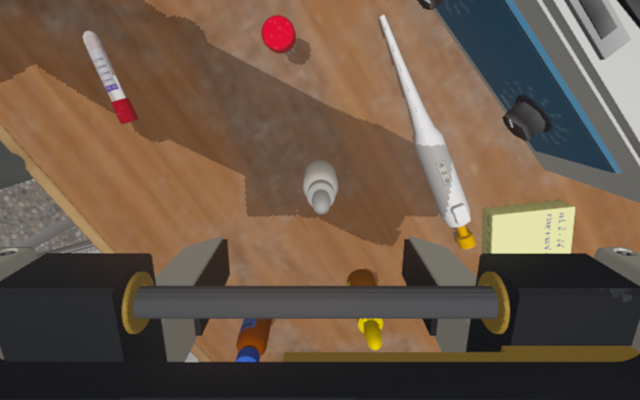

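White bottle: teat tip (321,206), underside about (319,172).

```bash
python3 -c "
from h import *
s=observe();s['position']=np.array(s['position'])+[0,0,.0035]
a=ray('wrist',(321,206),.098,s);b=ray('wrist',(319,177),.045,s);print(a,b)
Q=R.from_rotvec(s['ee_rot']).as_matrix()
print((Q.T@[*(a-s['position'][:2]),0]).round(4),(Q.T@[*(b-s['position'][:2]),0]).round(4))
"
```

```text
[ 0.59681516 -0.20875817] [ 0.59830845 -0.20092563]
[ 0.0009  0.0048 -0.    ] [ 0.0088  0.0038 -0.    ]
```

```bash
python3 -m pendant '[0.002,0.004,0.03,0,0,0,0.085,0,0,0.04,0,0,0,0.085,0,0,0.025,0,0,0,0.085,0,0,0.01,0,0,0,0.085,0,0,0,0,0,0,0.085]' | grep -E 'pos|force:|wid'
python3 -m pendant '[0,0,0.006,0,0,0,0.085,0,0,0,0,0,0,0.085]' | grep -E 'pos|force:'
python3 -m pendant '[0,0,0.003,0,0,0,0.085,0,0,0,0,0,0,0.085]' | grep -E 'pos|force:'
```

```text
position: [0.5968, -0.2079, 0.0599]
force: [0.3, 0.2, 0.5]
width: 0.924
gripper_force: 0.0
position: [0.597, -0.209, 0.0545]
force: [0.1, -0.7, -0.7]
gripper_force: 0.0
position: [0.5968, -0.209, 0.0511]
force: [-0.1, -0.6, -0.2]
gripper_force: 0.0
```

```bash
python3 -m pendant '[0,0,0.003,0,0,0,0.085,0,0,0,0,0,0,0.085]' | grep -E 'pos|force:'
python3 -m pendant '[0,0,0.002,0,0,0,0.085,0,0,0,0,0,0,0.085]' | grep -E 'pos|force:'
```

```text
position: [0.5966, -0.209, 0.0479]
force: [-0.2, -0.8, 0.1]
gripper_force: 0.0
position: [0.5967, -0.2091, 0.0459]
force: [1.1, 0.1, -0.1]
gripper_force: 0.0
```

```bash
python3 -m pendant '[0,0,0.002,0,0,0,0.085,0,0,0,0,0,0,0.085]' | grep -E 'pos|force:'
python3 -m pendant '[0,0,0.002,0,0,0,0.085,0,0,0,0,0,0,0.085]' | grep -E 'pos|force:'
```

```text
position: [0.5967, -0.209, 0.044]
force: [-0.8, -0.2, -0.5]
gripper_force: 0.0
position: [0.5967, -0.209, 0.0419]
force: [-0.9, -0.1, -0.0]
gripper_force: 0.0
```

```bash
python3 -m pendant '[0,0,0.002,0,0,0,0.085,0,0,0,0,0,0,0.085]' | grep -E 'pos|force:'
```

```text
position: [0.5967, -0.209, 0.04]
force: [0.1, 0.3, 0.7]
gripper_force: 0.0
```

```bash
python3 -m pendant '[0,0,0.002,0,0,0,0.085,0,0,0,0,0,0,0.085]' | grep -E 'pos|force:'
```

```text
position: [0.5967, -0.2091, 0.0379]
force: [-1.6, 0.0, -0.4]
gripper_force: 0.0
```

```bash
python3 -m pendant '[0,0,0.0025,0,0,0,0.085,0,0,0,0,0,0,0.085]' | grep -E 'pos|force:'
```

```text
position: [0.5967, -0.209, 0.0354]
force: [-0.1, 0.5, -0.6]
gripper_force: 0.0
```

```bash
python3 -m pendant '[0,0,0.0025,0,0,0,0.085,0,0,0,0,0,0,0.085]' | grep -E 'pos|force:'
```

```text
position: [0.5967, -0.209, 0.0329]
force: [-0.8, -0.2, -0.4]
gripper_force: 0.0
```

Tips are now about 18 mm below the body's shoulder, with no contact. I'll grip and lift.

```bash
python3 -m pendant '[0,0,0,0,0,0,0.05,0,0,0,0,0,0,0.035,0,0,0,0,0,0,0.02,0,0,0,0,0,0,0.02,0,0,0,0,0,0,0.02,0,0,0,0,0,0,0.02,0,0,0,0,0,0,0.02]' 15 | grep -E 'pos|force:|wid'
python3 -m pendant '[0,0,-0.04,0,0,0,0.02,0,0,-0.05,0,0,0,0.02,0,0,-0.05,0,0,0,0.02,0,0,0,0,0,0,0.02]' 20| grep -E 'pos|force:|wid'
python3 -c "
from h import *
plan(.4436,.140,.06,-18)"
```

```text
position: [0.5968, -0.2091, 0.0331]
force: [0.7, 0.5, -0.7]
width: 0.31
gripper_force: 15.0
position: [0.5986, -0.2107, 0.1771]
force: [0.1, 0.2, -1.1]
width: 0.313
gripper_force: 20.0
shift [ 0.2855 -0.2566  0.1154] rz -0.0 clk 21.35 pos [ 0.5986 -0.2107  0.1771] tilt [ 0.006 -0.002] j [-0.33  0.63  0.95  1.66 -0.55  1.14  0.45] w 0.0287 F [ 0.1  0.2 -1.1]
```

```bash
python3 -m pendant '[0.0408,-0.0367,0,0,0,0,0.02,0.0408,-0.0367,0,0,0,0,0.02,0.0408,-0.0367,0,0,0,0,0.02,0.0408,-0.0367,0,0,0,0,0.02,0.0408,-0.0367,0,0,0,0,0.02,0.0408,-0.0367,0,0,0,0,0.02,0.0408,-0.0367,0,0,0,0,0.02,0,0,0,0,0,0,0.02,0,0,0,0,0,0,0.02]' | grep -E 'pos|force:|wid'
python3 -c "
from h import *
plan(.4436,.140,.0445,-18)"
```

```text
position: [0.4404, 0.1417, 0.1727]
force: [0.1, -0.9, -1.0]
width: 0.309
gripper_force: 20.0
shift [-0.0006  0.0036  0.1282] rz 0.001 clk 22.475 pos [0.4404 0.1417 0.1727] tilt [-0.    -0.001] j [-1.31  0.38  1.18  2.07 -0.43  0.97 -0.22] w 0.0284 F [ 0.1 -0.9 -1. ]
```

```bash
python3 -m pendant '[0,0.003,0.05,0,0,0,0.02,0,0,0.04,0,0,0,0.02,0,0,0.025,0,0,0,0.02,0,0,0.009,0,0,0,0.02,0,0,0.002,0,0,0,0.02,0,0,0,0,0,0,0.02]' | grep -E 'pos|force:|wid'
python3 -m pendant '[0,0,0.0015,0,0,0,0.02,0,0,0,0,0,0,0.02]' | grep -E 'pos|force:|wid'
```

```text
position: [0.4443, 0.1407, 0.0478]
force: [0.1, 0.6, -0.3]
width: 0.31
gripper_force: 20.0
position: [0.4437, 0.1413, 0.046]
force: [-0.4, 0.0, -0.1]
width: 0.308
gripper_force: 20.0
```

```bash
python3 -m pendant '[0,0,0.0015,0,0,0,0.02,0,0,0,0,0,0,0.02,0,0,0,0,0,0,0.035,0,0,0,0,0,0,0.05,0,0,0,0,0,0,0.05,0,0,0,0,0,0,0.05]' | grep -E 'pos|force:|wid'
python3 -m pendant '[0,0,-0.04,0,0,0,0.05,0,0,-0.05,0,0,0,0.06,0,0,-0.04,0,0,0,0.07,0,0,0,0,0,0,0.08]' | grep -E 'pos|force:|wid'
python3 -c "
from h import *
plan(.596,-.331,.17,-18)"
```

```text
position: [0.4436, 0.141, 0.0441]
force: [-0.1, -0.6, -0.2]
width: 0.54
gripper_force: 0.0
position: [0.4452, 0.1415, 0.1764]
force: [-0.9, 0.8, -0.2]
width: 0.826
gripper_force: 0.0
shift [-0.403   0.2892  0.0057] rz 0.001 clk 24.725 pos [0.4452 0.1415 0.1764] tilt [0.004 0.003] j [-1.31  0.38  1.18  2.06 -0.43  0.97 -0.22] w 0.0758 F [-0.9  0.8 -0.2]
```

```bash
python3 -m pendant '[-0.0448,0.0322,0,0,0,0,0.085,-0.0448,0.0322,0,0,0,0,0.085,-0.0448,0.0322,0,0,0,0,0.085,-0.0448,0.0322,0,0,0,0,0.085,-0.0448,0.0322,0,0,0,0,0.085,-0.0448,0.0322,0,0,0,0,0.085,-0.0448,0.0322,0,0,0,0,0.085,-0.0448,0.0322,0,0,0,0,0.085,-0.0448,0.0322,0,0,0,0,0.085,0,0,0,0,0,0,0.085]' | grep -E 'pos|force:|wid'
python3 -m pendant '[0,0,0,0,0,0,0.085]'>/dev/null
python3 -c "
from h import *
plan(.598,-.330,.033,-18)
cv2.imwrite('pics/w8.png',get_image('wrist')[:,:,::-1])"
```

```text
position: [0.5928, -0.3375, 0.1725]
force: [-0.9, -0.4, 0.3]
width: 0.929
gripper_force: 0.0
shift [0.0025 0.0036 0.1396] rz -0.001 clk 26.1 pos [ 0.594  -0.3315  0.1726] tilt [-0.002  0.002] j [-0.09  0.7   0.9   1.52 -0.57  1.2   0.6 ] w 0.0851 F [ 0.4 -0.   0.3]
```

View pics/w8.png

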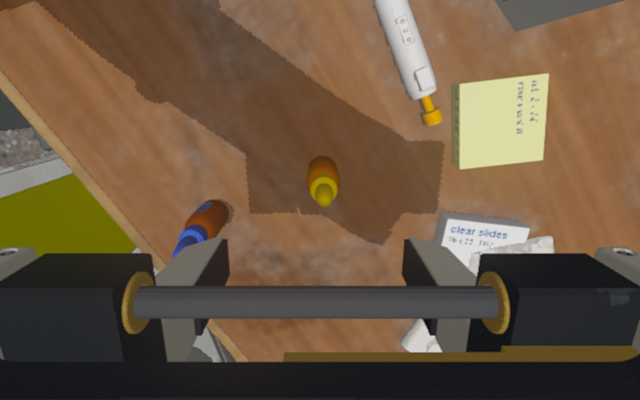

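The yellow bottle's teat is at (324,199), centred between the fingers, and the blue bottle at (205,230) is clear of them.

```bash
python3 -m pendant '[0.003,0.005,0.02,0,0,0,0.085,0,0,0.05,0,0,0,0.085,0,0,0.04,0,0,0,0.085,0,0,0,0,0,0,0.085]' | grep -E 'pos|force:|wid'
python3 -m pendant '[0,0,0.02,0,0,0,0.085,0,0,0.009,0,0,0,0.085,0,0,0,0,0,0,0.085]' | grep -E 'pos|force:|wid'
python3 -m pendant '[0,0,0,0,0,0,0.05,0,0,0,0,0,0,0.035,0,0,0,0,0,0,0.02,0,0,0,0,0,0,0.02,0,0,0,0,0,0,0.02,0,0,0,0,0,0,0.02,0,0,0,0,0,0,0.02]' 15 | grep -E 'pos|force:|wid'
```

```text
position: [0.5988, -0.3272, 0.0601]
force: [-0.5, 0.4, 0.8]
width: 0.923
gripper_force: 0.0
position: [0.6003, -0.3305, 0.0349]
force: [0.5, -0.1, -0.4]
width: 0.928
gripper_force: 0.0
position: [0.6003, -0.3307, 0.0351]
force: [-0.7, -0.6, 0.2]
width: 0.309
gripper_force: 15.0
```

```bash
python3 -m pendant '[0,0,-0.04,0,0,0,0.02,0,0,-0.05,0,0,0,0.02,0,0,-0.05,0,0,0,0.02,0,0,0,0,0,0,0.02]' 20| grep -E 'pos|force:|wid'
python3 -c "
from h import *
plan(.4705,.2297,.0465,-18)"
```

```text
position: [0.6018, -0.3327, 0.1796]
force: [-0.6, 0.4, -1.5]
width: 0.311
gripper_force: 20.0
shift [ 0.4944 -0.2996  0.1303] rz -0.0 clk 28.4 pos [ 0.6018 -0.3327  0.1796] tilt [ 0.006 -0.004] j [-0.09  0.7   0.91  1.51 -0.58  1.21  0.59] w 0.0285 F [-0.6  0.4 -1.5]
```

```bash
python3 -m pendant '[0.0494,-0.03,0,0,0,0,0.02,0.0494,-0.03,0,0,0,0,0.02,0.0494,-0.03,0,0,0,0,0.02,0.0494,-0.03,0,0,0,0,0.02,0.0494,-0.03,0,0,0,0,0.02,0.0494,-0.03,0,0,0,0,0.02,0.0494,-0.03,0,0,0,0,0.02,0.0494,-0.03,0,0,0,0,0.02,0.0494,-0.03,0,0,0,0,0.02,0.0494,-0.03,0,0,0,0,0.02]' | grep -E 'pos|force:|wid'
python3 -m pendant '[0,0,0,0,0,0,0.02,0,0,0,0,0,0,0.02,0,0,0,0,0,0,0.02]'>/dev/null
python3 -c "
from h import *
plan(.4705,.2297,.0465,-18)"
```

```text
position: [0.4663, 0.2336, 0.1745]
force: [1.7, -1.2, -0.6]
width: 0.304
gripper_force: 20.0
shift [0.0004 0.0028 0.1285] rz -0.002 clk 30.025 pos [0.4678 0.2302 0.175 ] tilt [-0. -0.] j [-1.34  0.48  1.11  1.94 -0.5   1.04 -0.32] w 0.0282 F [ 0.5 -0.4 -0.3]
```

```bash
python3 -m pendant '[0,0.003,0.05,0,0,0,0.02,0,0,0.04,0,0,0,0.02,0,0,0.025,0,0,0,0.02,0,0,0.009,0,0,0,0.02,0,0,0.002,0,0,0,0.02,0,0,0,0,0,0,0.02]' | grep -E 'pos|force:|wid'
python3 -m pendant '[0,0,0.0015,0,0,0,0.02,0,0,0,0,0,0,0.02]' | grep -E 'pos|force:|wid'
```

```text
position: [0.4712, 0.2309, 0.05]
force: [0.1, -0.3, -1.0]
width: 0.311
gripper_force: 20.0
position: [0.4706, 0.2311, 0.048]
force: [-0.9, 0.5, 0.0]
width: 0.306
gripper_force: 20.0
```

```bash
python3 -m pendant '[0,0,0.0015,0,0,0,0.02,0,0,0,0,0,0,0.02,0,0,0,0,0,0,0.035,0,0,0,0,0,0,0.05,0,0,0,0,0,0,0.05,0,0,0,0,0,0,0.05]' | grep -E 'pos|force:|wid'
python3 -m pendant '[0,0,-0.04,0,0,0,0.05,0,0,-0.05,0,0,0,0.06,0,0,-0.04,0,0,0,0.07,0,0,0,0,0,0,0.08]' | grep -E 'pos|force:|wid'
python3 -c "
from h import *
plan(.484,-.336,.175,-18)"
```

```text
position: [0.4705, 0.2309, 0.0462]
force: [0.1, -0.3, 0.2]
width: 0.542
gripper_force: 0.0
position: [0.4721, 0.2314, 0.1787]
force: [-0.2, -0.1, 0.0]
width: 0.823
gripper_force: 0.0
shift [-0.536   0.1865  0.002 ] rz 0.0 clk 32.275 pos [0.4721 0.2314 0.1787] tilt [0.004 0.003] j [-1.33  0.48  1.11  1.93 -0.5   1.04 -0.32] w 0.0756 F [-0.2 -0.1  0. ]
```

```bash
python3 -m pendant '[-0.0536,0.0187,0,0,0,0,0.085,-0.0536,0.0187,0,0,0,0,0.085,-0.0536,0.0187,0,0,0,0,0.085,-0.0536,0.0187,0,0,0,0,0.085,-0.0536,0.0187,0,0,0,0,0.085,-0.0536,0.0187,0,0,0,0,0.085,-0.0536,0.0187,0,0,0,0,0.085,-0.0536,0.0187,0,0,0,0,0.085,-0.0536,0.0187,0,0,0,0,0.085,-0.0536,0.0187,0,0,0,0,0.085]' | grep -E 'pos|force:|wid'
python3 -m pendant '[0,0,0,0,0,0,0.085,0,0,0,0,0,0,0.085,0,0,0,0,0,0,0.085]'>/dev/null
python3 -c "
from h import *
plan(.484,-.336,.034,-18)
cv2.imwrite('pics/w9.png',get_image('wrist')[:,:,::-1])"
```

```text
position: [0.4824, -0.338, 0.1749]
force: [0.7, 0.5, 0.7]
width: 0.923
gripper_force: 0.0
shift [-0.001   0.0013  0.1415] rz 0.002 clk 33.9 pos [ 0.4831 -0.3348  0.1755] tilt [-0.001  0.001] j [-0.12  0.55  0.96  1.77 -0.51  1.09  0.71] w 0.0853 F [-0.1  0.8  0.1]
```

View pics/w9.png

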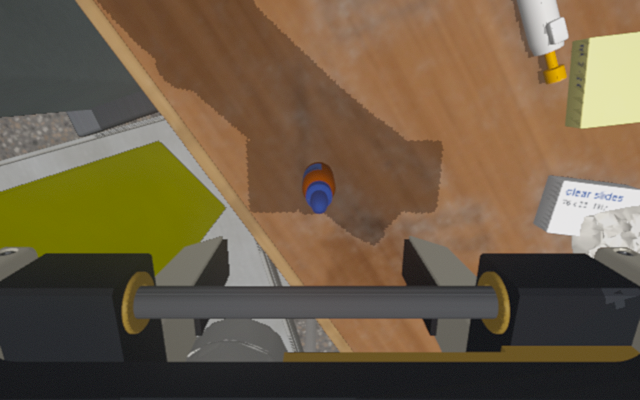

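The blue bottle's teat is at (320,205), centred. The yellow bin's corner at (225,210) could come near the left finger, so I'll check its height first.

```bash
python3 -c "
from h import *
s=observe()
for z in(-.3,-.1,-.03,0,.03,.06,.1):
  print(z,'w',ray('wrist',(225,210),z,s).round(3),ray('wrist',(165,142),z,s).round(3),'top',ray('top',(384,265),z).round(3),ray('top',(348,280),z).round(3))
i=cv2.imread('pics/top0.png')
cv2.imwrite('pics/c3.png',cv2.resize(i[215:335,330:430],(0,0),fx=5,fy=5,interpolation=cv2.INTER_CUBIC))
Q=R.from_rotvec(s['ee_rot']).as_matrix();print(np.array(s['position'])-Q@[0,.095,0])"
```

```text
-0.3 w [ 0.276 -0.417] [ 0.223 -0.263] top [ 0.371 -0.452] [ 0.305 -0.3  ]
-0.1 w [ 0.349 -0.368] [ 0.312 -0.262] top [ 0.36  -0.421] [ 0.301 -0.286]
-0.03 w [ 0.374 -0.351] [ 0.343 -0.262] top [ 0.356 -0.41 ] [ 0.299 -0.281]
0 w [ 0.385 -0.343] [ 0.356 -0.262] top [ 0.354 -0.405] [ 0.299 -0.279]
0.03 w [ 0.396 -0.336] [ 0.37  -0.262] top [ 0.353 -0.401] [ 0.298 -0.276]
0.06 w [ 0.407 -0.329] [ 0.383 -0.261] top [ 0.351 -0.396] [ 0.298 -0.274]
0.1 w [ 0.421 -0.319] [ 0.401 -0.261] top [ 0.349 -0.39 ] [ 0.297 -0.271]
[ 0.39283553 -0.30569958  0.17574317]
```

View pics/c3.png

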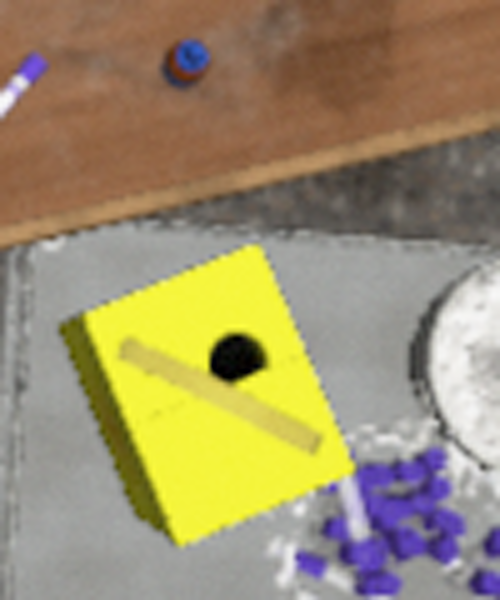

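The bin's edge stays at x below 0.356 whatever its height, and the gripper body only reaches x = 0.39. That is clear, so I'll grip the blue bottle.

```bash
python3 -m pendant '[0.001,0.003,0.02,0,0,0,0.085,0,0,0.05,0,0,0,0.085,0,0,0.04,0,0,0,0.085,0,0,0,0,0,0,0.085]' | grep -E 'pos|force:|wid'
python3 -m pendant '[0,0,0.02,0,0,0,0.085,0,0,0.01,0,0,0,0.085,0,0,0,0,0,0,0.085]' | grep -E 'pos|force:|wid'
python3 -m pendant '[0,0,0,0,0,0,0.05,0,0,0,0,0,0,0.035,0,0,0,0,0,0,0.02,0,0,0,0,0,0,0.02,0,0,0,0,0,0,0.02,0,0,0,0,0,0,0.02,0,0,0,0,0,0,0.02]' 15 | grep -E 'pos|force:|wid'
python3 -m pendant '[0,0,-0.04,0,0,0,0.02,0,0,-0.05,0,0,0,0.02,0,0,-0.05,0,0,0,0.02,0,0,0,0,0,0,0.02]' 20| grep -E 'pos|force:|wid'
python3 -c "
from h import *
plan(.560,.2017,.0465,-18)"
```

```text
position: [0.4842, -0.3343, 0.0629]
force: [-0.3, -0.3, 1.1]
width: 0.924
gripper_force: 0.0
position: [0.4858, -0.3364, 0.0359]
force: [-1.0, -0.5, 0.0]
width: 0.931
gripper_force: 0.0
position: [0.4859, -0.3366, 0.0361]
force: [0.6, -0.3, 0.2]
width: 0.306
gripper_force: 15.0
position: [0.4873, -0.3384, 0.1797]
force: [-0.1, 0.6, -0.4]
width: 0.307
gripper_force: 20.0
shift [ 0.5363 -0.0986  0.1319] rz -0.0 clk 36.2 pos [ 0.4873 -0.3384  0.1797] tilt [ 0.005 -0.003] j [-0.12  0.55  0.96  1.76 -0.51  1.09  0.7 ] w 0.0281 F [-0.1  0.6 -0.4]
```

```bash
python3 -m pendant '[0.0536,-0.0099,0,0,0,0,0.02,0.0536,-0.0099,0,0,0,0,0.02,0.0536,-0.0099,0,0,0,0,0.02,0.0536,-0.0099,0,0,0,0,0.02,0.0536,-0.0099,0,0,0,0,0.02,0.0536,-0.0099,0,0,0,0,0.02,0.0536,-0.0099,0,0,0,0,0.02,0.0536,-0.0099,0,0,0,0,0.02,0.0536,-0.0099,0,0,0,0,0.02,0.0536,-0.0099,0,0,0,0,0.02]' | grep -E 'pos|force:|wid'
python3 -m pendant '[0,0,0,0,0,0,0.02,0,0,0,0,0,0,0.02,0,0,0,0,0,0,0.02]'>/dev/null
python3 -c "
from h import *
plan(.560,.2017,.0471,-18)"
```

```text
position: [0.5567, 0.2056, 0.1751]
force: [0.1, -0.5, -0.7]
width: 0.309
gripper_force: 20.0
shift [0.0006 0.0028 0.1289] rz -0.002 clk 37.825 pos [0.5572 0.202  0.176 ] tilt [-0. -0.] j [-1.1   0.59  1.03  1.76 -0.56  1.12 -0.2 ] w 0.0283 F [-0.6 -0.1 -0.3]
```

```bash
python3 -m pendant '[0,0.003,0.05,0,0,0,0.02,0,0,0.04,0,0,0,0.02,0,0,0.025,0,0,0,0.02,0,0,0.009,0,0,0,0.02,0,0,0.002,0,0,0,0.02,0,0,0,0,0,0,0.02]' | grep -E 'pos|force:|wid'
python3 -m pendant '[0,0,0.002,0,0,0,0.02,0,0,0,0,0,0,0.02]' | grep -E 'pos|force:|wid'
```

```text
position: [0.5608, 0.2026, 0.0511]
force: [-0.6, -0.5, 0.1]
width: 0.307
gripper_force: 20.0
position: [0.5603, 0.203, 0.0485]
force: [0.8, 0.8, -0.7]
width: 0.307
gripper_force: 20.0
```

```bash
python3 -m pendant '[0,0,0.0013,0,0,0,0.02,0,0,0,0,0,0,0.02,0,0,0,0,0,0,0.035,0,0,0,0,0,0,0.05,0,0,0,0,0,0,0.05,0,0,0,0,0,0,0.05]' | grep -E 'pos|force:|wid'
python3 -m pendant '[0,0,-0.04,0,0,0,0.05,0,0,-0.05,0,0,0,0.06,0,0,-0.06,0,0,0,0.07,-0.05,0,-0.02,0,0,0,0.08,-0.05,0,0,0,0,0,0.08,-0.05,0,0,0,0,0,0.08,-0.04,0,0,0,0,0,0.08,0,0,0,0,0,0,0.08]' | grep -E 'pos|force:|wid'
python3 -c "
from h import *
a=get_image('wrist')[:,:,::-1];t=get_image('top')[:,:,::-1]
t=cv2.resize(t[175:265,180:320],(0,0),fx=4,fy=4,interpolation=cv2.INTER_CUBIC)
cv2.imwrite('pics/f.png',np.vstack([a[:240,:560],t]))"
```

```text
position: [0.5601, 0.2028, 0.0468]
force: [0.0, 0.8, 0.2]
width: 0.539
gripper_force: 0.0
position: [0.5004, 0.0189, 0.2173]
force: [1.3, 0.8, 0.2]
width: 0.867
gripper_force: 0.0
```

View pics/f.png

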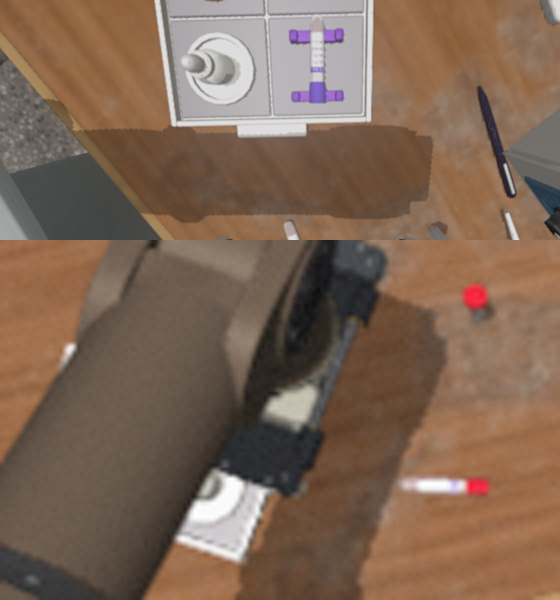

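The white bottle stands in its well, at about (222,69) against a collar centre of (218,69). The tube is on both ribs at (317,62), and the red tube and vial have not moved. The arm is clear with the fingers open. The yellow and blue bottles were set down the same way at their measured well centres, so I'm handing in.

```bash
python3 -c "
from cell import *
print(sign_off())"
```

```text
the job is handed in; nothing more can be done
None
```

I packed the caddy and handed it in with everything released and about 40 s on the clock, but I didn't check the yellow and blue bottles in a picture after setting them down (the white bottle, purple tube and both red decoys I did), the hand-in returned no verdict, and I viewed 16 pictures against the limit of 14.

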